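# Find the hidden battery catch on the brake tester

## Task

Feel across the back panel of the brake tester with the closed fingertips to find which of its four look-alike round recessed plates gives, and press that one fully home so that the battery door springs ajar. Press gently, do not touch the battery door itself and leave the loose things on and around the tester where they are; nothing is to be picked up. Finish with the arm clear.

Things in the scene. Friction and masses are not known exactly. Their poses are not given: they have to be found in the camera images.
- tester: Portable brake tester, grey, fixed to the bench, lying on its face with its flat back panel upward (all sizes and offsets here in mm): 130 (x) x 420 (y) x 55 high. Origin at the centre of its underside; its long side is its y axis, z is up. The panel top is 55 above the origin and spans y = -210 to +80; the battery door takes up the rest (y = +85 to +199).
- well0 (a point): Centre of round opening 0 in the tester's back panel, level with the panel top (in mm, at x = +22, y = -170 in the tester's frame). Opening diameter 48 mm; a round grey plate of diameter 46 lies in it, 2 mm below the panel; in any well with the catch pushed home, 8 mm below. The four plates look alike: three are rigid blank plugs, one (different every time) is the catch and gives when pressed; only feel tells which.
- well1 (a point): Centre of round opening 1 in the tester's back panel, level with the panel top (in mm, at x = -22, y = -100 in the tester's frame). Opening diameter 48 mm; a round grey plate of diameter 46 lies in it, 2 mm below the panel; in any well with the catch pushed home, 8 mm below. Blank plug or catch, as for well0.
- well2 (a point): Centre of round opening 2 in the tester's back panel, level with the panel top (in mm, at x = +22, y = -30 in the tester's frame). Opening diameter 48 mm; a round grey plate of diameter 46 lies in it, 2 mm below the panel; in any well with the catch pushed home, 8 mm below. Blank plug or catch, as for well0.
- well3 (a point): Centre of round opening 3 in the tester's back panel, level with the panel top (in mm, at x = -22, y = +40 in the tester's frame). Opening diameter 48 mm; a round grey plate of diameter 46 lies in it, 2 mm below the panel; in any well with the catch pushed home, 8 mm below. Blank plug or catch, as for well0.
- catch (a joint): How far the catch plate is pushed in, in metres: 0 = as it starts (2 mm below the panel), 0.006 = fully home. It slides straight down, starts to yield at about 3 N to 5 N (stiff friction, no return spring) and stays where it is left. Pushing it in raises the battery door in proportion.
- battery_door: Battery door, flat grey cover 108 (x) x 114 (y) x 4 mm, flush with the panel when shut. Origin on its hinge, at the edge nearest the panel (its top face, y = +85 mm in the tester's frame); the door extends along its own +y, its z is up when shut. As the catch goes home its far end springs up by 0.27 rad (about 30 mm).
- brake_a: Cream powder brake lying flat, diameter 116, about 69 high, dark finned top; stands off one end of the tester (sizes in mm). Loose; leave it alone. Origin at the centre of its underside.
- brake_b: Smaller cream powder brake lying flat, diameter 90, about 61 high; behind the tester (sizes in mm). Loose; leave it alone. Origin at the centre of its underside.
- bearing: Small steel ring, outer diameter 26, 9 high, lying on the tester's back panel between the round plates (sizes in mm). Loose; leave it alone. Origin at the centre of its underside.
- bush: Small flanged brass bush, diameter 24, 22 high, standing on the tester's back panel near a round plate (sizes in mm). Loose; leave it alone. Origin at the centre of its underside.
- screwdriver: Screwdriver lying on the bench on the robot's side of the tester. Loose; leave it alone.
- tape: Cardboard roll, outer diameter 90, 24 high, lying behind the tester (sizes in mm). Loose; leave it alone. Origin at the centre of its underside.
- carton: Closed cardboard carton 75 x 100 x 50, off the battery-door end of the tester (sizes in mm). Loose; leave it alone. Origin at the centre of its underside.

How it is judged:
At the end, for the whole second after the job is handed in: The catch plate is pressed in at least 4.8 of its 6 mm and stays there, the battery door stands still and ajar by more than 0.2 rad, and every loose thing is within 25 mm of where it started (value of joint catch above 0.0048 m and angle between battery_door's own z axis and vertical above 0.2 rad and angular speed of battery_door below 0.1 rad/s and not (distance of brake_a from where it was at the start of the episode above 0.025 m) and not (distance of brake_b from where it was at the start of the episode above 0.025 m) and not (distance of bearing from where it was at the start of the episode above 0.025 m) and not (distance of bush from where it was at the start of the episode above 0.025 m) and not (distance of screwdriver from where it was at the start of the episode above 0.025 m) and not (distance of tape from where it was at the start of the episode above 0.025 m) and not (distance of carton from where it was at the start of the episode above 0.025 m)); the robot touches nothing.
It fails at once if the battery door is touched, pushed or prised by the robot (more than 1 N) (contact force between any of the fingers, the arm and battery_door above 1 N).
It fails at once if the robot presses on anything with more than 45 N (contact force between any of the fingers, the arm and anything else above 45 N).
It fails at once if a loose thing is lifted, carried or pushed more than 25 mm from its place (distance of any of brake_a, brake_b, bearing, bush, screwdriver, tape, carton from where it was at the start of the episode above 0.025 m).
It also fails if it takes over 56 s, if anything falls off the work surface, if the arm or the gripper's body presses on something with over 40 N, if the wrist force passes 120 N, or if a joint passes its speed limit or range.

## Robot

A 6-joint arm with a two-finger parallel gripper is mounted at the origin on the work surface. World frame = base frame: x ahead of the robot, y to its left, z up, the work surface at z = 0. Lengths are in m, angles in rad, forces in N, time in s.
With the tool pointing down it reaches from about 0.3 to 0.85 m from the base axis. Payload 5.4 kg.
Tool frame: the origin (TCP) lies midway between the tips of the shut fingers; the grasp point (between the pads) lies 19 mm behind it; z points along the fingers, x is the direction in which the jaws open and shut, and the axes are right-handed (so a half turn about z gives the same grasp; the last joint's range is limited). The gripper opens to 85 mm and grips with 20 to 120 N. Pads are 22 mm wide; open, the fingers measure 114 mm over their backs; the gripper's body (76 mm by 85 mm) begins 54 mm behind the grasp point. The pads swing forward as they close: fully open they stand 13 mm farther back than shut.
Start: joints at [-1.547, 0.158, 1.597, -0, 1.386, -0.21], TCP at [0.133, -0.559, 0.231] pointing down, gripper open.
Joint ranges: [-2.91, 2.91], [-0.94, 2.29], [0.18, 2.7], [-1.29, 4.43], [0.17, 2.64], [-3, 3]. Speed limits (rad/s): [2.57, 2.57, 3.14, 3.14, 3.14, 3.14].

## Interface

Orientations are given as a unit quaternion [w, x, y, z].
In Python, from cell import robot gives the robot as it stands.
- The arm moves only by the tool drive_tool, never from a script. Its argument "increments" is a list of rows, each a list of 7 numbers: the shift along the tool's x, y, z in cm, then the turn, a rotation vector about the tool's x, y, z in degrees, then the closure in counts, from 0 (fully open) to 255 (shut). A call has 1 to 20 rows; each row is the pose to reach, as a shift and turn from the pose measured when the call began, along the tool's axes at that moment; what a row does not reach only later rows make up. A row lasts 1/8 s, in which the tool goes at most 62.5 mm and 10.7 degrees, less where a joint would pass 70% of its speed; a pose out of reach is approached as far as the arm can. A call with a gripper value outside its range is refused whole. The fingers move at their own pace and stop on an object; "force" is the grip in N (left out, the last holds). Time passes only in rows, so rows that repeat a pose let the fingers close. It gives the time, the measured TCP pose, the force and the opening at its end, in the units of the state.
- robot.observe(): the state, without advancing time (a new reading comes with each control period).
- robot.get_image(name): name is "scene" or "top" or "wrist"; returns the picture (384x512x3 uint8, red, green, blue); there is no depth.
- robot.camera_model(name): a dict with "vertical_fov" (degrees; the focal length in pixels is half the picture's height over the tangent of half this angle, whatever the lens; pixels are square), "cx", "cy" (the principal point, pixels), "T" (4x4, takes a point from camera to world coordinates); the wrist camera has in their place "mount" (4x4, takes a point from camera to tool coordinates, whose origin is the TCP and whose axes are the tool frame's). Camera axes: x right, y down, z forward; pixel columns grow to the right and rows downward; lengths in m; the calibration is good to about 2 mm. A picture is of the moment at which its call begins: read the wrist's pose just before it. camera_model takes no time and is no camera call.
- robot.job_done(): hands the job in, once; it reports no verdict.
The state is a dict: "clock": time; "q": joint angles; "joint_vel": joint speeds; "joint_efforts": joint torques, N m; "eef_pos": TCP position; "ee_rot": TCP orientation; "wrist_force": force on the tool from outside, world axes, zero at the start; "torque": the same for the moment, N m; "grip_width": opening from 0.0 (shut) to 1.0 (fully open).
Only numpy, scipy, OpenCV 4.12 (cv2) and the standard library are available. Lean on these libraries where they do the work, as an engineer would, in place of code of your own. Each camera call takes 0.05 s, during which the arm holds its last target. There are 200 camera calls.

## Working session

There is one attempt and no reset: what is moved stays moved. The work goes in short steps, Python scripts to look and compute and a tool call to move; the robot and the scene stay as the last step left them, time stands still between calls to the robot, and variables do not carry over. Pictures are saved under pics/ and viewed, about 8 in all and at most 12, crops included, and the job is handed in when it is done.

Besides the shell and the picture viewer there is one more tool, called after "Request:" as name(argument=value, ...) on one line, values as JSON. drive_tool: Moves the arm, as the interface text tells. Its arguments: {"type":"object","properties":{"increments":{"type":"array","items":{"type":"array","items":{"type":"number"}}},"force":{"type":"number"}},"required":["increments"]}

```bash
mkdir -p pics
python3 - <<'E'
from cell import robot
import cv2,numpy as np
print(robot.observe())
for n in("top","scene"):
    im=robot.get_image(n);cv2.imwrite(f"pics/{n}.png",im[:,:,::-1]);m=robot.camera_model(n);print(n,m)
print(robot.camera_model("wrist"))
E
```

```text
{'clock': 0.0, 'q': array([-1.54707991e+00,  1.59080955e-01,  1.59823370e+00,  2.11737421e-05,
        1.38622734e+00, -2.10088207e-01]), 'joint_vel': array([ 0.00059452, -0.00126875,  0.00133506, -0.00219229,  0.00204521,
        0.00057299]), 'joint_efforts': array([ 7.42958910e-04, -3.95997155e+01, -3.31431484e+01, -1.82663866e-04,
        8.50233453e-03,  1.00304567e-05]), 'eef_pos': array([ 0.13319376, -0.55873495,  0.23029826]), 'ee_rot': array([-7.56975567e-04,  7.84753250e-01, -6.19807540e-01, -6.14063705e-04]), 'wrist_force': array([-1.10649846, -0.36914355, -0.10666596]), 'torque': array([-0.01388594,  0.02882655, -0.03259195]), 'grip_width': 1.0016350538384668}
top {'vertical_fov': 56.66496913686857, 'cx': 253.80926221015199, 'cy': 196.51881843695634, 'T': array([[-0.01321925, -0.98360593,  0.17984611,  0.46835539],
       [-0.99972249,  0.01650857,  0.01680518,  0.01235144],
       [-0.01949868, -0.17957404, -0.9835512 ,  0.87570655],
       [ 0.        ,  0.        ,  0.        ,  1.        ]])}
scene {'vertical_fov': 54.8952754753665, 'cx': 252.6150886082041, 'cy': 196.9560749190507, 'T': array([[ 0.53461684,  0.59895252, -0.59618849,  1.17806964],
       [ 0.84499054, -0.3899268 ,  0.36598917, -0.31436355],
       [-0.01325973, -0.69943761, -0.71457065,  0.73697469],
       [ 0.        ,  0.        ,  0.        ,  1.        ]])}
{'vertical_fov': 61.518275719057655, 'cx': 245.74167554320786, 'cy': 192.08688524479504, 'mount': array([[ 9.99999889e-01, -4.52824748e-05, -4.69685380e-04,
        -7.02474735e-04],
       [ 1.66408104e-04,  9.65275352e-01,  2.61234507e-01,
        -6.68451102e-02],
       [ 4.41546376e-04, -2.61234556e-01,  9.65275252e-01,
        -1.41636599e-01],
       [ 0.00000000e+00,  0.00000000e+00,  0.00000000e+00,
         1.00000000e+00]])}
```

View pics/top.png

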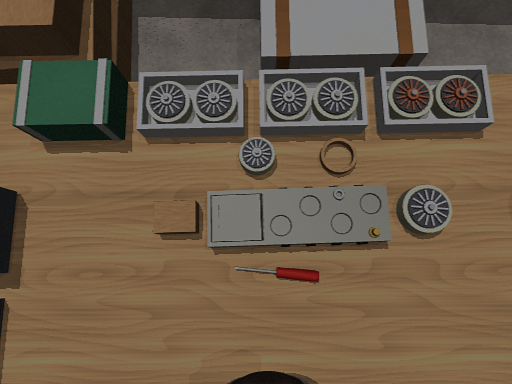

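View pics/scene.png

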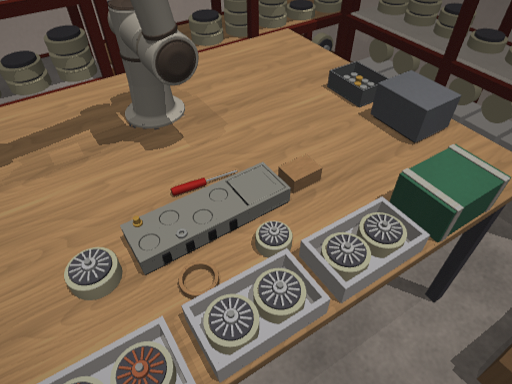

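The top view shows the tester with its door to the left (+y). The wells are near (370,203), (341,223), (310,206) and (281,225), the bearing near (339,195) and the bush near (376,232). The scene view agrees with this.

```bash
cat > h.py <<'E'
import cv2,numpy as np
from cell import robot
def ray(n,uv,z,T=None):
    m=robot.camera_model(n);f=192/np.tan(np.radians(m["vertical_fov"]/2))
    T=m["T"] if T is None else T
    d=T[:3,:3]@np.array([(uv[0]-m["cx"])/f,(uv[1]-m["cy"])/f,1]);o=T[:3,3]
    return (o+d*(z-o[2])/d[2])[:2]
W=np.array([[22,-170],[-22,-100],[22,-30],[-22,40]])/1000.
def fit(P,Q):  # rigid 2D P->Q
    p,q=P.mean(0),Q.mean(0);U,S,V=np.linalg.svd((P-p).T@(Q-q))
    R=(U@np.diag([1,np.sign(np.linalg.det(U@V))])@V).T;return R,q-R@p
E
python3 - <<'E'
from h import *
g=cv2.imread("pics/top.png",0)
big=cv2.resize(g[170:260,195:405],None,fx=4,fy=4,interpolation=cv2.INTER_CUBIC)
c=cv2.HoughCircles(cv2.GaussianBlur(big,(0,0),1.5),cv2.HOUGH_GRADIENT,1,80,param1=60,param2=18,minRadius=34,maxRadius=50)[0]
est=np.array([[370,203],[341,223],[310,206],[281,225]]);C=c[:,:2]/4+[195-.375,170-.375]
px=[];
for e in est:
    i=np.argmin(np.linalg.norm(C-e,axis=1));px.append(C[i]);print(e,C[i],c[i,2]/4)
Q=np.array([ray("top",p,.055) for p in px]);R,t=fit(W,Q)
print(Q.round(4),"res mm",((W@R.T+t-Q)*1000).round(1),"yaw",np.degrees(np.arctan2(R[1,0],R[0,0])),"t",t)
print("wells",(W@R.T+t).round(4))
for n,p,z in(("bush",(376,231),.075),("bearing",(339,194.5),.064)):
    q=ray("top",p,z);print(n,q,"in tester mm",(R.T@(q-t))*1000)
E
```

```text
[370 203] [370.75 203.5 ] 10.25
[341 223] [341.25 223.25] 10.9
[310 206] [308.75 205.  ] 10.175
[281 225] [280.25 225.  ] 9.35
[[ 0.5974 -0.2447]
 [ 0.5525 -0.174 ]
 [ 0.5962 -0.1012]
 [ 0.5506 -0.0337]] res mm [[ 0.1  1.6]
 [ 0.1  0.3]
 [-0.5 -2. ]
 [ 0.2  0. ]] yaw 0.7342875411387809 t [ 0.57337133 -0.07339639]
wells [[ 0.5975 -0.2431]
 [ 0.5527 -0.1737]
 [ 0.5958 -0.1031]
 [ 0.5509 -0.0337]]
bush [ 0.53198024 -0.2456201 ] in tester mm [ -43.59480342 -171.67912896]
bearing [ 0.61821551 -0.17055869] in tester mm [ 43.59532385 -97.72902486]
```

Request:
drive_tool(increments=[[-2,-5.25,0,0,0,0,255],[-4,-10.5,0,0,0,0,255],[-6,-15.7,0,0,0,0,255],[-8,-21,0,0,0,0,255],[-10,-26.2,0,0,0,0,255],[-12,-31.5,0,0,0,0,255],[-14,-36.7,0,0,0,0,255],[-16,-42,0,0,0,0,255],[-18,-47.2,0,0,0,0,255],[-20,-52.5,0,0,0,0,255],[-20,-52.5,0,0,0,0,255],[-20,-52.5,0,0,0,0,255],[-20,-52.5,0,0,0,0,255]], force=40)

```text
clock: 1.72
eef_pos: [0.5966, -0.2435, 0.2308]
ee_rot: [-0.001, 0.784, -0.62, -0.001]
wrist_force: [-0.7, 0.0, 0.4]
grip_width: -0.001
```

Run:
```python
from h import *
o=robot.observe();print(o)
cv2.imwrite("pics/w1.png",robot.get_image("wrist")[:,:,::-1])
```

```text
{'clock': 1.725, 'q': array([-5.75235373e-01,  3.37393159e-01,  1.38546235e+00,  1.16601100e-03,
        1.42024920e+00,  7.63172409e-01]), 'joint_vel': array([-0.00601862, -0.00489492, -0.00093421,  0.00266334,  0.00012415,
        0.00042314]), 'joint_efforts': array([ 5.38484082e-01, -4.66757047e+01, -3.34238219e+01,  2.98474333e-02,
        5.56584651e-03, -2.44794224e-03]), 'eef_pos': array([ 0.59662058, -0.24351984,  0.23077656]), 'ee_rot': array([-5.02864022e-04,  7.84260919e-01, -6.20430421e-01, -8.06769673e-04]), 'wrist_force': array([-0.72133185,  0.00613555,  0.37886463]), 'torque': array([-0.0024627 ,  0.06167881, -0.01321871]), 'grip_width': -0.0010157036323135942}
```

View pics/w1.png

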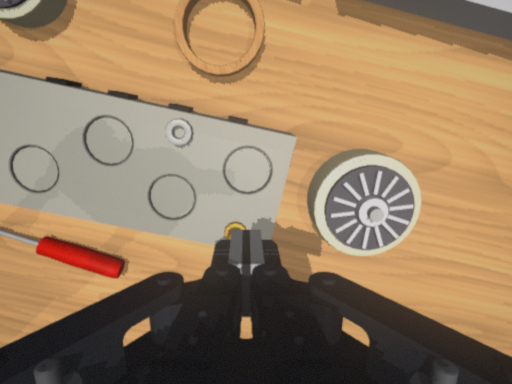

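The wrist view shows the four wells near (247,169), (172,197), (108,140) and (35,168), with the fingertips at (246,245). I'll cross-check the wells from this view.

Run:
```python
from h import *
from scipy.spatial.transform import Rotation as Ro
o=robot.observe();T=np.eye(4);q=o["ee_rot"];T[:3,:3]=Ro.from_quat([*q[1:],q[0]]).as_matrix();T[:3,3]=o["eef_pos"]
T=T@robot.camera_model("wrist")["mount"]
g=cv2.imread("pics/w1.png",0);big=cv2.resize(g[60:260,0:320],None,fx=3,fy=3,interpolation=cv2.INTER_CUBIC)
c=cv2.HoughCircles(cv2.GaussianBlur(big,(0,0),1.5),cv2.HOUGH_GRADIENT,1,90,param1=60,param2=18,minRadius=62,maxRadius=85)[0]
C=c[:,:2]/3+[-.33,59.67]
est=np.array([[247,169],[172,197],[108,140],[35,168]]);px=[]
for e in est:
    i=np.argmin(np.linalg.norm(C-e,axis=1));px.append(C[i]);print(e,C[i],c[i,2]/3)
Q=np.array([ray("wrist",p,.054,T) for p in px]);R,t=fit(W,Q)
print(Q.round(4),"res",((W@R.T+t-Q)*1000).round(1),np.degrees(np.arctan2(R[1,0],R[0,0])),t)
w=W@R.T+t;print(w.round(4))
A=Ro.from_quat([*q[1:],q[0]]).as_matrix()
for k in w: print("tool cm",(A.T@(np.r_[k,.062]-o["eef_pos"])*100).round(2))
```

```text
[247 169] [247.17       169.50333588] 21.966667
[172 197] [173.17       194.50332825] 22.566666
[108 140] [105.50333588 137.17      ] 22.6
[ 35 168] [ 31.50333397 172.50333588] 25.566666
[[ 0.6008 -0.2429]
 [ 0.5579 -0.1751]
 [ 0.6001 -0.1005]
 [ 0.5477 -0.0321]] res [[ 2.1  1.2]
 [-1.8  1.6]
 [-2.9 -1.3]
 [ 2.7 -1.6]] 2.329857362111164 [ 0.57398826 -0.07268913]
[[ 0.6029 -0.2417]
 [ 0.5561 -0.1735]
 [ 0.5972 -0.1018]
 [ 0.5504 -0.0336]]
tool cm [-0.02 -0.65 16.89]
tool cm [-7.73  2.34 16.91]
tool cm [-13.76  -3.31  16.92]
tool cm [-21.47  -0.32  16.93]
```

Request:
drive_tool(increments=[[0,-0.35,4,0,0,0,255],[0,-0.35,8,0,0,0,255],[0,-0.35,12,0,0,0,255],[0,-0.35,15,0,0,0,255],[0,-0.35,17,0,0,0,255],[0,-0.35,17.3,0,0,0,255],[0,-0.35,17.3,0,0,0,255]])

```text
clock: 2.65
eef_pos: [0.6007, -0.2432, 0.0592]
ee_rot: [-0.001, 0.784, -0.621, 0.0]
wrist_force: [0.4, -0.0, 0.4]
grip_width: 0.003
```

Request:
drive_tool(increments=[[0,0,0.2,0,0,0,255],[0,0,0.4,0,0,0,255],[0,0,0.5,0,0,0,255],[0,0,0.5,0,0,0,255]])

```text
clock: 3.15
eef_pos: [0.6006, -0.2431, 0.0541]
ee_rot: [-0.001, 0.784, -0.621, 0.0]
wrist_force: [-0.3, 0.3, -0.2]
grip_width: 0.001
```

Request:
drive_tool(increments=[[0,0,0.1,0,0,0,255],[0,0,0.2,0,0,0,255],[0,0,0.2,0,0,0,255]])

```text
clock: 3.52
eef_pos: [0.6007, -0.2431, 0.0531]
ee_rot: [-0.001, 0.784, -0.621, 0.0]
wrist_force: [-2.4, 0.8, 5.5]
grip_width: 0.001
```

Request:
drive_tool(increments=[[0,0,0.1,0,0,0,255],[0,0,0.1,0,0,0,255]])

```text
clock: 3.78
eef_pos: [0.6007, -0.2432, 0.0531]
ee_rot: [-0.0, 0.784, -0.62, 0.0]
wrist_force: [-3.1, 1.7, 6.5]
grip_width: -0.003
```

Request:
drive_tool(increments=[[0,0,0.2,0,0,0,255],[0,0,0.2,0,0,0,255]])

```text
clock: 4.03
eef_pos: [0.6008, -0.2432, 0.053]
ee_rot: [-0.0, 0.784, -0.62, -0.0]
wrist_force: [-6.3, 2.6, 11.9]
grip_width: -0.001
```

Request:
drive_tool(increments=[[0,0,-3,0,0,0,255],[0,0,-5,0,0,0,255],[-4,1.5,-5,0,0,0,255],[-7.8,2.9,-5,0,0,0,255],[-7.8,2.9,-3,0,0,0,255],[-7.8,2.9,-1,0,0,0,255],[-7.8,2.9,-0.6,0,0,0,255],[-7.8,2.9,-0.6,0,0,0,255]])

```text
clock: 5.03
eef_pos: [0.5546, -0.1745, 0.0585]
ee_rot: [-0.0, 0.784, -0.621, -0.001]
wrist_force: [0.0, -0.0, -1.1]
grip_width: -0.007
```

Request:
drive_tool(increments=[[0,0,0.2,0,0,0,255],[0,0,0.4,0,0,0,255],[0,0,0.5,0,0,0,255],[0,0,0.5,0,0,0,255]])

```text
clock: 5.52
eef_pos: [0.5546, -0.1745, 0.0535]
ee_rot: [-0.0, 0.784, -0.621, -0.001]
wrist_force: [-0.1, -0.1, 0.1]
grip_width: 0.001
```

Request:
drive_tool(increments=[[0,0,0.1,0,0,0,255],[0,0,0.2,0,0,0,255],[0,0,0.2,0,0,0,255]])

```text
clock: 5.9
eef_pos: [0.5548, -0.1746, 0.0518]
ee_rot: [-0.0, 0.784, -0.621, -0.0]
wrist_force: [-1.7, 0.7, 4.2]
grip_width: 0.001
```

It's already down to 51.8 mm at 4 N, so this one gives. I'll keep pressing.

Request:
drive_tool(increments=[[0,0,0.1,0,0,0,255],[0,0,0.2,0,0,0,255],[0,0,0.3,0,0,0,255],[0,0,0.3,0,0,0,255]])

```text
clock: 6.4
eef_pos: [0.5548, -0.1746, 0.0486]
ee_rot: [-0.0, 0.784, -0.621, -0.0]
wrist_force: [-0.3, -0.4, 1.9]
grip_width: 0.001
```

Request:
drive_tool(increments=[[0,0,0.1,0,0,0,255],[0,0,0.2,0,0,0,255],[0,0,0.3,0,0,0,255],[0,0,0.3,0,0,0,255]])

```text
clock: 6.9
eef_pos: [0.5549, -0.1746, 0.047]
ee_rot: [-0.0, 0.784, -0.621, -0.001]
wrist_force: [-5.6, 2.4, 13.4]
grip_width: -0.003
```

Request:
drive_tool(increments=[[0,0,0.1,0,0,0,255],[0,0,0.2,0,0,0,255],[0,0,0.2,0,0,0,255]])

```text
clock: 7.28
eef_pos: [0.5549, -0.1746, 0.0469]
ee_rot: [0.0, 0.784, -0.62, -0.001]
wrist_force: [-7.6, 3.7, 17.3]
grip_width: 0.005
```

The plate has hit its stop about 6 mm down, so it's home. I'll lift clear and check.

Request:
drive_tool(increments=[[0,0,-1.5,0,0,0,255],[0,0,-5,0,0,0,255],[0,0,-10,0,0,0,255],[0,0,-15,0,0,0,255],[0,0,-20,0,0,0,255],[2,4,-20,0,0,0,255],[4,9,-20,0,0,0,255],[6,13,-20,0,0,0,255],[8,18,-20,0,0,0,255],[8,18,-20,0,0,0,255],[8,18,-20,0,0,0,255]])

```text
clock: 8.65
eef_pos: [0.3987, -0.294, 0.2472]
ee_rot: [-0.0, 0.784, -0.621, -0.001]
wrist_force: [0.6, 0.1, -0.4]
grip_width: 0.002
```

Run:
```python
from h import *
a=robot.get_image("scene")[:,:,::-1];t=robot.get_image("top")[:,:,::-1]
o=cv2.imread("pics/top.png")
cv2.imwrite("pics/end.png",np.vstack([np.hstack([a[140:320,40:340]]*1+[cv2.imread("pics/scene.png")[140:320,40:340]]),np.hstack([t[120:300,150:450],o[120:300,150:450]])]))
print(robot.observe()["wrist_force"])
```

```text
[ 0.63645384 -0.2549648  -0.48710095]
```

View pics/end.png

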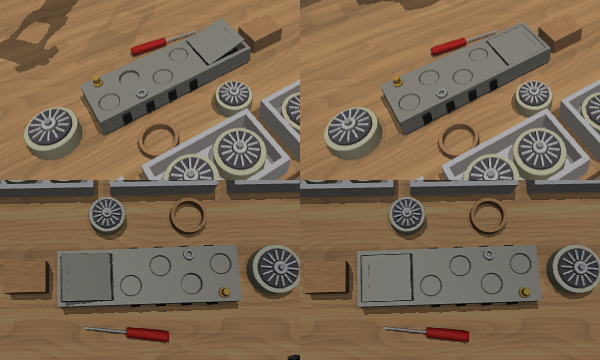

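Compared with the starting pictures (right), the current ones (left) show the door standing ajar and the well1 plate visibly deeper. Every loose thing is where it was.

```bash
python3 -c "
from cell import robot
print(robot.job_done())"
```

```text
the job is handed in; nothing more can be done
None
```

The catch was plate 1. I pressed it fully home, the battery door sprang ajar, and I handed the job in at about 9 s with the arm clear.

- **Feel:** plate 0 stayed rigid at z = 53 mm under about 12 N vertical load. Plate 1 gave at about 4 N and slid to a hard stop at z = 47 mm, which is 6 mm of travel. The vertical push peaked at about 17 N. I did not need to try plates 2 and 3.
- **Last checks:** the end pictures show the door raised and plate 1 deeper than before, and no loose thing visibly moved. The wrist force is near zero. I judged the door angle by eye and did not measure it.
- **Disagreement:** the top and wrist camera fits of the wells differed by up to about 5 mm, because the circle fits in the wrist picture were noisy. I aimed near their average, and the fingers went below panel level in both wells I tried.

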